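# Lock the drilling template onto the jig's two headed studs

## Task

Take the aluminium drilling template by its wooden handle and set it down over both headed studs of the plywood jig, blue-striped end towards the blue stop. Press it down against the sprung pad and, keeping it down, slide it under the stud heads until it meets the rubber-tipped screw of the stop; push it firmly home there with about 15 N (at least 8 N, never more than 25 N) for a moment, then let go, so that it stays locked under the heads. Leave the mug, the roll of tape and the spring clamp where they are.

Things in the scene. Friction and masses are not known exactly. Their poses are not given: they have to be found in the camera images.
- jig: Plywood jig bed, 262 x 104 mm, 18 mm thick, fixed to the bench. Origin at bench height midway between its two upright steel studs; x runs along the bed towards the blue stop, z up. The studs stand at x = -55 and +55 mm, y = 0: shank 6 mm thick, round head 14 mm across and 5 mm thick with bevelled top (11 mm across); underside of head 28.5 mm, top 33.5 mm above the bench.
- jig_pad_top (a point): Middle of the top of the round black sprung pad, 26 mm across, at the jig's origin. Free, it stands 6 mm above the bed, 24 mm above the bench. It sinks straight down: about 4.5 N to start, 0.7 N more per mm, flush with the bed at about 9 N. The template laid over the studs rests on it with its top too high to pass under the heads.
- template_handle (a point): Centre of the template's dark wooden handle block (40 mm long along x, 18 mm wide along y, 36 mm high), 26 mm above the underside of the plate, in the middle of it. x points along the plate to its blue-striped end, z up. The loose aluminium plate is 190 x 64 x 8 mm (x, y, z), 0.26 to 0.4 kg, and lies flat on the bench.
- template: The template itself; origin in the middle of the underside of the plate, axes as at the handle. Two keyholes on its centre line: square entries 16 x 16 mm centred at x = -55 and +55 mm (1 mm clearance round a stud head), each with a slot 9 mm wide running 23 mm on towards -x. Pressed down 3.5 to 6 mm (then it touches the bed) it can slide to the jig's +x with the heads over the slots.
- stop: Blue stop block fixed on the jig, 70 mm wide, 18 mm high; origin at the lower edge of its face, 121 mm from the jig's origin, 18 mm above the bench; axes as the jig's. From its middle a screw with a black rubber tip (11 mm across, centre 7 mm above the bed) sticks out 4 to 14 mm towards the template, differently each time, rigid: the template slides 12 to 22 mm from the entries to it. Found by feel.
- mug_1: White mug, 95 mm high, a bystander.
- tape: Roll of black tape lying flat, 92 mm across, a bystander.
- spring_clamp_1: Black spring clamp, a bystander.

How it is judged:
On the way, in this order (a step that is already met when the one before it is completed fails the run):
1. the template is down over both studs, resting on or pressing the sprung pad (z of template_handle in the frame of jig between 0.042 and 0.0525 m and x of template_handle in the frame of jig between -0.004 and 0.004 m and y of template_handle in the frame of jig between -0.004 and 0.004 m and angle between the x axis of template_handle and the x axis of jig, either way round below 0.06 rad), for 0.1 s.
2. the template, under the stud heads, is pushed against the stop screw with at least 8 N (contact force between template and stop above 8 N and z of template_handle in the frame of jig below 0.048 m), for 0.2 s.
At the end, for the whole second after the job is handed in: The template is locked under both stud heads (its underside 16 to 22 mm above the bench), at least 10.5 mm along from the entries, within 4 mm of the jig's centre line, straight to 0.06 rad, released and at rest, after having been pushed against the stop screw (z of template_handle in the frame of jig between 0.042 and 0.048 m and x of template_handle in the frame of jig above 0.0105 m and y of template_handle in the frame of jig between -0.004 and 0.004 m and angle between the x axis of template_handle and the x axis of jig, either way round below 0.06 rad and linear speed of template below 0.01 m/s); the robot touches nothing.
It fails at once if the template pushed against the stop screw with more than 25 N (contact force between template and stop above 25 N).
It fails at once if the mug shifted by more than 2 cm (distance of mug_1 from where it was at the start of the episode above 0.02 m).
It fails at once if the roll of tape shifted by more than 2 cm (distance of tape from where it was at the start of the episode above 0.02 m).
It fails at once if the spring clamp shifted by more than 2 cm (distance of spring_clamp_1 from where it was at the start of the episode above 0.02 m).
It also fails if it takes over 64 s, if anything falls off the work surface, if the arm or the gripper's body presses on something with over 40 N, if the wrist force passes 120 N, or if a joint passes its speed limit or range.

## Robot

A 6-joint arm with a two-finger parallel gripper is mounted at the origin on a cart in front of the work surface, level with it; the furniture and walls round the work are solid. World frame = base frame: x ahead of the robot, y to its left, z up, the work surface at z = 0. Lengths are in m, angles in rad, forces in N, time in s.
With the tool pointing down it reaches from about 0.375 to 0.9 m from the base axis. Payload 3.1 kg.
Tool frame: the origin (TCP) lies midway between the tips of the shut fingers; the grasp point (between the pads) lies 19 mm behind it; z points along the fingers, y is the line along which they close (so a half turn about z gives the same grasp; the last joint's range is limited). The gripper opens to 85 mm and grips with 20 to 120 N. Pads are 22 mm wide; open, the fingers measure 114 mm over their backs; the gripper's body (76 mm by 85 mm) begins 54 mm behind the grasp point. The pads swing forward as they close: fully open they stand 13 mm farther back than shut.
Start: joints at [1.145, 0.527, 1.433, -0, 1.181, -0.178], TCP at [0.153, 0.606, 0.231] pointing down, gripper open.
Joint ranges: [-3.08, 3.08], [-0.75, 2.2], [0.22, 2.44], [-1.43, 4.57], [0, 2.65], [-2.85, 2.85]. Speed limits (rad/s): [2.79, 2.79, 3.14, 3.14, 3.14, 3.14].

## Interface

Orientations are given as a unit quaternion [x, y, z, w].
In Python, from station import manip gives the robot as it stands.
- The arm moves only by the tool move_arm, never from a script. Its argument "increments" is a list that holds one entry, the list of rows, each a list of 5 numbers: the gripper's target within -1 to 1 (shut at 1, half-way at 0, fully open at -1), then the shift along the world's x, y, z in m, then the turn about the world's z in degrees. In form: [[[fingers, dx, dy, dz, twist], ...]]. A call has 1 to 8 rows; each row shifts and turns the commanded pose from where the row before left it; what a row does not reach is not made up. A row lasts 1/10 s, in which the tool goes at most 50 mm and 8.59 degrees, less where a joint would pass 70% of its speed; a pose out of reach is approached as far as the arm can. A call with a gripper value outside its range is refused whole. The fingers move at their own pace and stop on an object; "newtons" is the grip in N (left out, the last holds). Time passes only in rows, so rows that do not move let the fingers close. It gives the time, the measured TCP pose, the force, the opening and the grip force at its end, in the units of the state.
- manip.sense(): the state, without advancing time (a new reading comes with each control period).
- manip.snapshot(name): name is "side" or "top"; returns a dict with "img" (400x640x3 uint8, red, green, blue), "fx", "fy", "cx", "cy" (pixels), "world_to_cam" (4x4, takes a point from world to camera coordinates). Camera axes: x right, y down, z forward; pixel columns grow to the right and rows downward; lengths in m; the calibration is good to about 2 mm. A picture is of the moment at which its call begins. There is no depth.
- manip.sign_off(): hands the job in; it is judged then, once.
Trained networks look in the newest picture that a camera, given by its name, has taken for a name from the list of things; names that differ only in an ending like _2 or _b are one class to them, and where a whole thing is asked for, a point or a joint stands for the part that bears it (a point fixed in the world has none). Each returns a list of dicts, best first, with "confidence" (0 to 1); they miss things now and then, are a little off and sometimes report something else, mostly with a low value. They report only what shows in the picture. A call takes as long as a camera call.
- manip.spot_in(label, camera): "xyz" ([x, y, z] in m, in world coordinates, good to about 4 mm: the middle of the surface that is visible of it).
- manip.mark_of(label, camera): "xyz" ([x, y, z] in m, in world coordinates, good to about 4 mm: a listed point, or the origin of a listed thing).
The state is a dict: "t": time; "q": joint angles; "qd": joint speeds; "tau": joint torques, N m; "tcp_pos": TCP position; "tool_rot": TCP orientation; "force": force on the tool from outside, world axes, zero at the start; "ft_torque": the same for the moment, N m; "finger_gap": opening from 0.0 (shut) to 1.0 (fully open); "gripper_force": force on a finger pad.
Only numpy, scipy, OpenCV 4.12 (cv2) and the standard library are available. Lean on these libraries where they do the work, as an engineer would, in place of code of your own. Each camera call takes 0.05 s, during which the arm holds its last target. There are 200 camera calls.

## Working session

There is one attempt and no reset: what is moved stays moved. The work goes in short steps, Python scripts to look and compute and a tool call to move; the robot and the scene stay as the last step left them, time stands still between calls to the robot, and variables do not carry over. Pictures are saved under pics/ and viewed, at most 10 in all, crops included, and the job is handed in when it is done.

Besides the shell and the picture viewer there is one more tool, called after "Request:" as name(argument=value, ...) on one line, values as JSON. move_arm: Moves the arm, as the interface text tells. Its arguments: {"type":"object","properties":{"increments":{"type":"array","items":{"type":"array","items":{"type":"array","items":{"type":"number"}}}},"newtons":{"type":"number"}},"required":["increments"]}

```bash
ls; mkdir -p pics; python3 - <<'E'
from station import manip
import cv2
for c in ("top","side"):
    s=manip.snapshot(c); cv2.imwrite(f"pics/{c}1.png",s["img"][:,:,::-1])
    print(c,s["fx"],s["cx"],s["cy"],s["world_to_cam"])
    for l in ("jig","jig_pad_top","template_handle","template","stop","mug_1","tape","spring_clamp_1"):
        print(l,[(r["confidence"],r["xyz"]) for r in manip.mark_of(l,c)][:2])
print(manip.sense())
E
```

```text
pics
top 383.85659577738426 319.26484243056836 194.18174825498323 [[-0.00419863 -0.99999015  0.00143771  0.09545772]
 [-0.97963017  0.00382448 -0.20077377  0.61432468]
 [ 0.20076629 -0.0022514  -0.97963658  0.78161184]
 [ 0.          0.          0.          1.        ]]
jig [(0.6, [0.4625, -0.0638, -0.0022])]
jig_pad_top [(0.51, [0.4607, -0.062, 0.0249])]
template_handle [(0.96, [0.4339, 0.1607, 0.0252])]
template [(0.7, [0.4327, 0.1592, 0.0004])]
stop [(0.72, [0.54, 0.0304, 0.0167])]
mug_1 [(0.78, [0.7959, 0.104, 0.009]), (0.73, [0.6714, 0.2799, 0.0095])]
tape [(0.6, [0.7024, 0.1665, 0.0115])]
spring_clamp_1 [(0.83, [0.6729, 0.2788, 0.0084]), (0.43, [0.4599, -0.0629, 0.0231])]
side 487.9537995026344 322.9624318716585 207.94290771767376 [[-0.59182487 -0.80595699  0.01329109  0.42161292]
 [-0.38071507  0.26495434 -0.88592056  0.24267454]
 [ 0.71049233 -0.52936994 -0.46364654  0.57308571]
 [ 0.          0.          0.          1.        ]]
jig [(0.82, [0.4662, -0.0623, -0.0023])]
jig_pad_top []
template_handle []
template [(0.85, [0.4279, 0.1564, 0.0011]), (0.34, [0.4318, 0.1599, 0.024
[... 214 characters left out ...]
6, [0.465, -0.0616, 0.0008])]
{'t': 0.9, 'q': array([ 1.14447809e+00,  5.27511619e-01,  1.43267865e+00,  2.42852620e-06,
        1.18138642e+00, -1.78501747e-01]), 'qd': array([ 0.0016592 , -0.00119894,  0.00071783, -0.00050566, -0.00108746,
        0.00066718]), 'tau': array([ 2.57592337e-04, -4.42305815e+01, -1.78428054e+01, -3.19179217e-04,
        5.71341134e-04, -3.07368271e-05]), 'tcp_pos': array([0.15327354, 0.60590668, 0.23131006]), 'tool_rot': array([1.23591879e-01, 9.92333133e-01, 7.95689508e-06, 1.30562442e-06]), 'force': array([0.59902579, 0.28893221, 0.1704132 ]), 'ft_torque': array([-0.04138767, -0.05421825, -0.01922208]), 'gripper_force': 0.0, 'finger_gap': 0.9980679604316732}
```

View pics/top1.png

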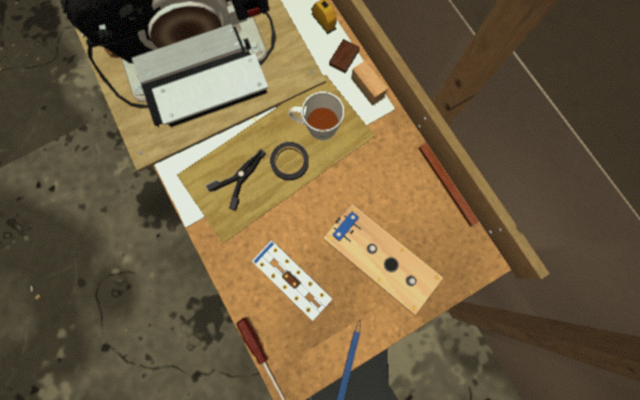

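View pics/side1.png

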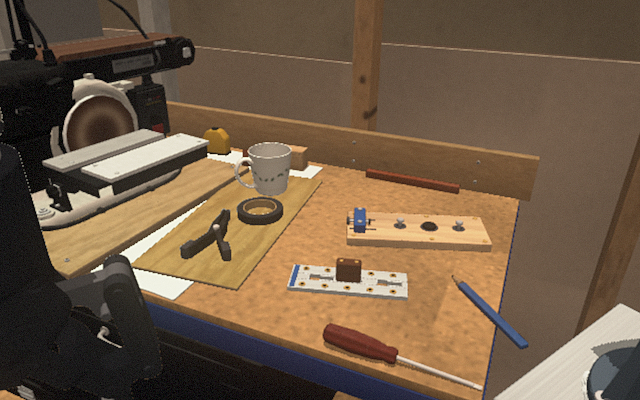

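The top picture shows the template at about (291,281), its blue end at upper left (264,253). The jig pad is at (391,265), the studs at (372,248) and (411,281), and the blue stop at (346,226). Next I measure these at sub-pixel level.

```bash
cat > h.py <<'E'
from station import manip
import cv2, numpy as np
def cam(s):
    W=np.array(s["world_to_cam"]); return W[:3,:3],W[:3,3],np.array([[s["fx"],0,s["cx"]],[0,s["fy"],s["cy"]],[0,0,1.]])
def ray(s,uv,z):
    R,t,K=cam(s); d=R.T@np.linalg.solve(K,[uv[0],uv[1],1.]); c=-R.T@t
    return (c+d*(z-c[2])/d[2])
def proj(s,p):
    R,t,K=cam(s); q=(R@np.atleast_2d(p).T+t[:,None]); q=K@q; return (q[:2]/q[2]).T
E
python3 - <<'E'
from h import *
s=manip.snapshot("top"); im=s["img"][:,:,::-1].copy()
a=cv2.resize(im[195:330,240:450],None,fx=3.8,fy=3.8,interpolation=cv2.INTER_CUBIC)
cv2.imwrite("pics/topc.png",a)
hsv=cv2.cvtColor(im,cv2.COLOR_BGR2HSV)
m=(((hsv[:,:,1]<60)&(hsv[:,:,2]>130))|((hsv[:,:,0]>95)&(hsv[:,:,0]<130)&(hsv[:,:,1]>80))).astype(np.uint8)
r=np.zeros_like(m); r[235:328,245:338]=m[235:328,245:338]
r=cv2.morphologyEx(r,cv2.MORPH_CLOSE,np.ones((9,9)))
c=max(cv2.findContours(r,0,2)[0],key=cv2.contourArea)
P=np.array([ray(s,p,0.008)[:2] for p in c[:,0,:].astype(float)],np.float32)
print("plate rect",cv2.minAreaRect(P), cv2.contourArea(P))
s2=manip.snapshot("side"); j=s2["img"][:,:,::-1]
cv2.imwrite("pics/sidec.png",cv2.resize(j[195:305,280:500],None,fx=3.6,fy=3.6,interpolation=cv2.INTER_CUBIC))
E
```

```text
plate rect ((0.4314737617969513, 0.15626609325408936), (0.19046445190906525, 0.0650784969329834), 46.144535064697266) 0.011969822739725466
```

View pics/topc.png

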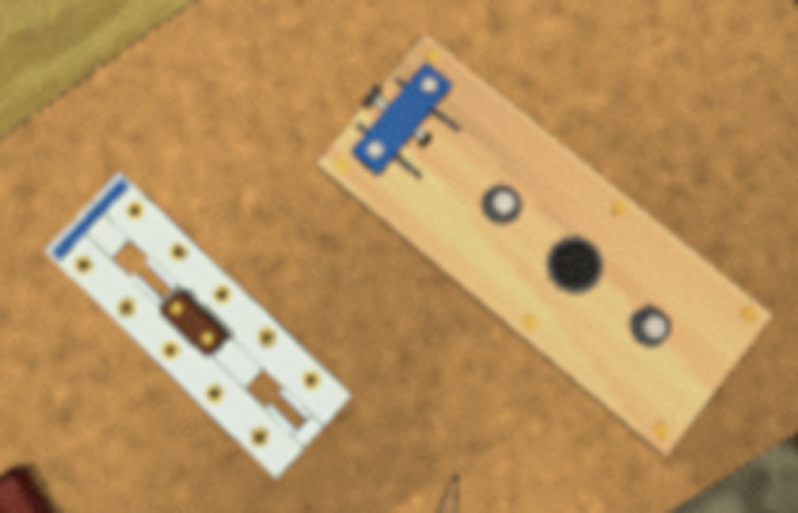

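View pics/sidec.png

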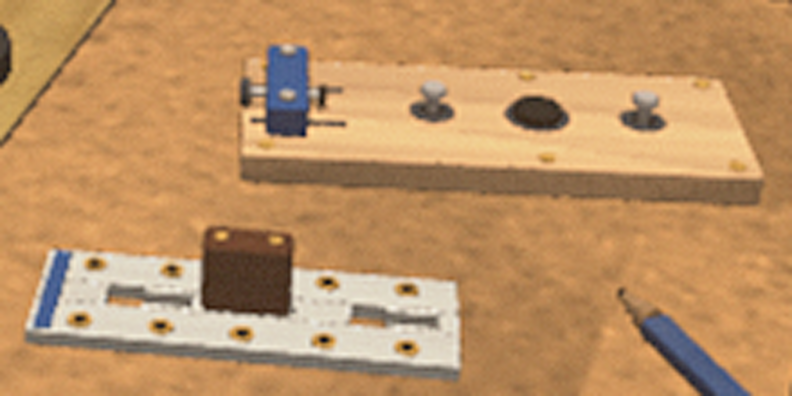

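The crops show the plate with clean edges, the keyhole slots running away from the blue end, and two bright stud heads either side of the black pad. I fit the jig next.

```bash
cat >> h.py <<'E'
def jigfit(s):
    f=lambda c:((np.array(c,float)+.5)/3.8-.5+[240,195])
    im=cv2.cvtColor(s["img"],cv2.COLOR_RGB2GRAY).astype(float); hsv=cv2.cvtColor(s["img"],cv2.COLOR_RGB2HSV).astype(float)
    out={}
    for n,c0,r,z,w in (("pad",f((575,265)),10,.024,lambda g,S:np.clip(100-g,0,None)),
                  ("sA",f((502,204)),5,.0325,lambda g,S:np.where((S<60),np.clip(g-110,0,None),0)),("sB",f((653,327)),5,.0325,lambda g,S:np.where((S<60),np.clip(g-110,0,None),0))):
        v,u=np.mgrid[0:400,0:640]; k=np.hypot(u-c0[0],v-c0[1])<r
        W=w(im,hsv[:,:,1])*k; uv=np.array([(W*u).sum(),(W*v).sum()])/W.sum(); out[n]=ray(s,uv,z)[:2]
    return out
E
python3 - <<'E'
from h import *
s=manip.snapshot("top"); o=jigfit(s); print(o)
d=o["sA"]-o["sB"]; print("stud dist",np.hypot(*d),"yaw",np.degrees(np.arctan2(d[1],d[0])),"mid",(o["sA"]+o["sB"])/2)
f=lambda c:((np.array(c,float)+.5)/3.8-.5+[240,195])
C=np.array([ray(s,f(c),.018)[:2] for c in ((320,162),(428,35),(770,315),(668,453))],np.float32)
print(C, cv2.minAreaRect(C)); 
for a,b in ((0,3),(1,2)):
    d=C[a]-C[b]; print(np.degrees(np.arctan2(d[1],d[0])),np.hypot(*d))
# handle brass screws on top z=.044
h=[ray(s,f(c),.044)[:2] for c in ((177,308),(208,339))]; d=h[0]-h[1]; print("handle",np.mean(h,0),np.degrees(np.arctan2(d[1],d[0])))
E
```

```text
{'pad': array([ 0.4636173 , -0.06499076]), 'sA': array([ 0.49906193, -0.02393009]), 'sB': array([ 0.42782741, -0.10822758])}
stud dist 0.11036495462674613 yaw 49.80094414789529 mid [ 0.46344467 -0.06607883]
[[ 0.52417153  0.08292098]
 [ 0.6007516   0.01692082]
 [ 0.43398198 -0.179188  ]
 [ 0.3569626  -0.1154106 ]] ((0.4792112410068512, -0.048824846744537354), (0.2594113349914551, 0.10109063237905502), 49.86650466918945)
49.86651 0.25941133
49.62239 0.2574311
handle [0.43101904 0.15598263] 45.86677085398634
```

Request:
move_arm(increments=[[[-1,0.0174,-0.0281,0,-7.5],[-1,0.0174,-0.0281,0,-7.5],[-1,0.0174,-0.0281,0,-7.5],[-1,0.0174,-0.0281,0,-7.5],[-1,0.0174,-0.0281,0,-7.5],[-1,0.0174,-0.0281,0,-7.5],[-1,0.0174,-0.0281,0,-7.5],[-1,0.0174,-0.0281,0,-7.5]]], newtons=60)

```text
t: 1.85
tcp_pos: [0.2931, 0.38, 0.2316]
tool_rot: [0.605, 0.796, 0.0, 0.0]
force: [-0.1, 0.1, -0.8]
finger_gap: 1.002
gripper_force: 0.0
```

Request:
move_arm(increments=[[[-1,0.0174,-0.0281,-0.01,-7.5],[-1,0.0174,-0.0281,-0.01,-7.5],[-1,0.0174,-0.0281,-0.01,-7.5],[-1,0.0174,-0.0281,-0.01,-7.5],[-1,0.0174,-0.0281,-0.01,-7.5],[-1,0.0174,-0.0281,-0.02,-7.5],[-1,0.0174,-0.0281,-0.02,-7.5],[-1,0.0174,-0.0281,-0.02,-7.5]]])

```text
t: 2.65
tcp_pos: [0.4328, 0.1552, 0.121]
tool_rot: [0.922, 0.387, 0.001, 0.0]
force: [0.5, 0.3, -0.4]
finger_gap: 0.995
gripper_force: 0.0
```

Request:
move_arm(increments=[[[-1,0,0,0,0],[-1,0,0,0,0],[-1,0,0,0,0]]])

```text
t: 2.95
tcp_pos: [0.4313, 0.1569, 0.1218]
tool_rot: [0.921, 0.39, 0.0, -0.0]
force: [0.1, 0.2, 0.4]
finger_gap: 0.998
gripper_force: 0.0
```

Request:
move_arm(increments=[[[-1,0,-0.0007,-0.03,0],[-1,0,0,-0.03,0],[-1,0,0,-0.025,0],[-1,0,0,-0.015,0],[-1,0,0,-0.0075,0],[-1,0,0,0,0],[-1,0,0,0,0]]])

```text
t: 3.65
tcp_pos: [0.4319, 0.1562, 0.0146]
tool_rot: [0.921, 0.39, 0.001, 0.0]
force: [0.6, -0.5, 0.7]
finger_gap: 0.997
gripper_force: 0.0
```

Request:
move_arm(increments=[[[0,0,0,0,0],[0.5,0,0,0,0],[1,0,0,0,0],[1,0,0,0,0],[1,0,0,0,0],[1,0,0,0,0],[1,0,0,0,0],[1,0,0,0,0]]], newtons=60)

```text
t: 4.45
tcp_pos: [0.4316, 0.1556, 0.0142]
tool_rot: [0.921, 0.389, 0.0, 0.0]
force: [-0.3, 0.7, 5.8]
finger_gap: 0.198
gripper_force: 60.4
```

Request:
move_arm(increments=[[[1,0,0,0.005,0],[1,0,0,0.015,0],[1,0,0,0.02,0],[1,0,0,0.02,0],[1,0,0,0.02,0],[1,0,0,0,0]]], newtons=100)

```text
t: 5.05
tcp_pos: [0.4329, 0.1558, 0.0955]
tool_rot: [0.921, 0.389, 0.002, 0.001]
force: [0.6, 0.6, -2.6]
finger_gap: 0.19
gripper_force: 98.0
```

Request:
move_arm(increments=[[[1,0.002,-0.012,0,0.2],[1,0.004,-0.028,0,0.5],[1,0.0045,-0.03,0,0.5],[1,0.0045,-0.03,0,0.5],[1,0.0045,-0.03,0,0.5],[1,0.0045,-0.03,0,0.5],[1,0.004,-0.03,0,0.5],[1,0.003,-0.02,0,0.5]]])

```text
t: 5.85
tcp_pos: [0.4625, -0.0563, 0.0926]
tool_rot: [0.908, 0.418, -0.0, -0.0]
force: [0.5, 0.1, -3.1]
finger_gap: 0.196
gripper_force: 97.9
```

Request:
move_arm(increments=[[[1,0.001,-0.011,0,0],[1,0,0,0,0],[1,0,0,0,0],[1,0,0,0,0],[1,0,0,0,0]]])

```text
t: 6.35
tcp_pos: [0.4632, -0.0643, 0.0937]
tool_rot: [0.908, 0.419, -0.0, -0.0]
force: [0.4, -0.4, -2.6]
finger_gap: 0.195
gripper_force: 97.9
```

```bash
python3 - <<'E'
from h import *
print(manip.sense()["tcp_pos"],manip.sense()["force"])
s=manip.snapshot("top"); im=s["img"][:,:,::-1]
a=cv2.resize(im[195:330,300:450],None,fx=4,fy=4,interpolation=cv2.INTER_CUBIC)
t=manip.snapshot("side")["img"][:,:,::-1]
b=cv2.resize(t[150:300,320:520],None,fx=4,fy=4,interpolation=cv2.INTER_CUBIC)
cv2.imwrite("pics/top2.png",a);cv2.imwrite("pics/side2.png",b)
E
```

```text
[ 0.46317149 -0.06425098  0.0937198 ] [ 0.42418596 -0.38128044 -2.63306368]
```

View pics/top2.png

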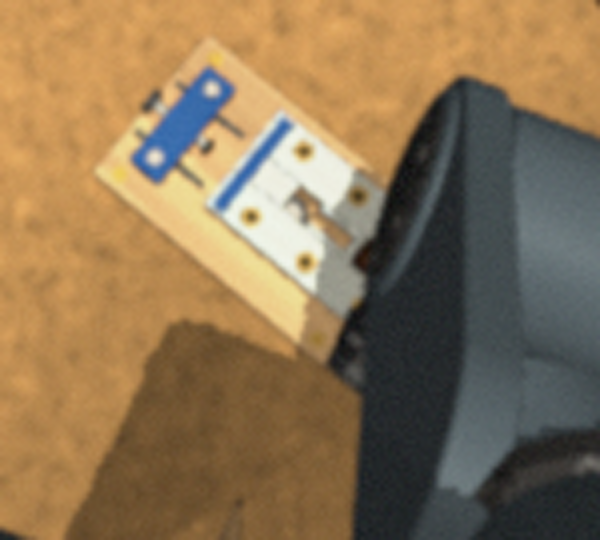

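View pics/side2.png

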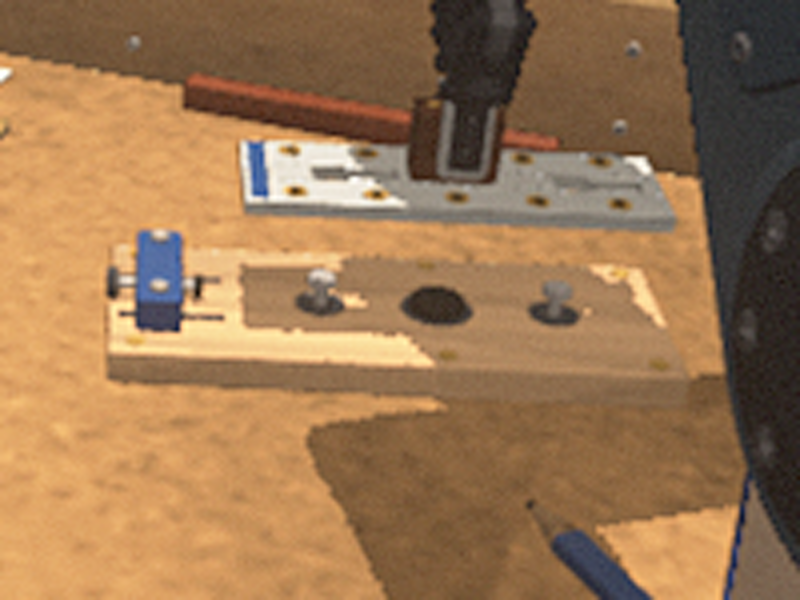

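The top crop shows the blue end at about (255,165) facing the blue stop. The side crop shows the plate level and held above the studs. I go down to just above the heads and measure there.

Request:
move_arm(increments=[[[1,0.0005,-0.0018,-0.008,0.3],[1,0,0,-0.01,0],[1,0,0,-0.01,0],[1,0,0,-0.008,0],[1,0,0,-0.004,0],[1,0,0,0,0],[1,0,0,0,0],[1,0,0,0,0]]])

```text
t: 7.25
tcp_pos: [0.4644, -0.0673, 0.054]
tool_rot: [0.907, 0.421, 0.0, 0.0]
force: [0.9, 0.4, -2.7]
finger_gap: 0.194
gripper_force: 97.9
```

```bash
cat > m.py <<'E'
from h import *
from scipy.optimize import least_squares
st=manip.sense(); zb=st["tcp_pos"][2]-.0142; print(st["tcp_pos"],st["tool_rot"],st["force"],zb)
a=manip.snapshot("top");b=manip.snapshot("side")
cv2.imwrite("pics/top3.png",cv2.resize(a["img"][195:330,300:450,::-1],None,fx=4,fy=4,interpolation=cv2.INTER_CUBIC))
cv2.imwrite("pics/side3.png",cv2.resize(b["img"][170:290,320:520,::-1],None,fx=4,fy=4,interpolation=cv2.INTER_CUBIC))
E
python3 m.py
```

```text
[ 0.46438338 -0.06730402  0.05402743] [9.07039544e-01 4.21045331e-01 2.06134537e-04 2.26978051e-04] [ 0.88110837  0.40868404 -2.68716727] 0.03982742635295572
```

View pics/top3.png

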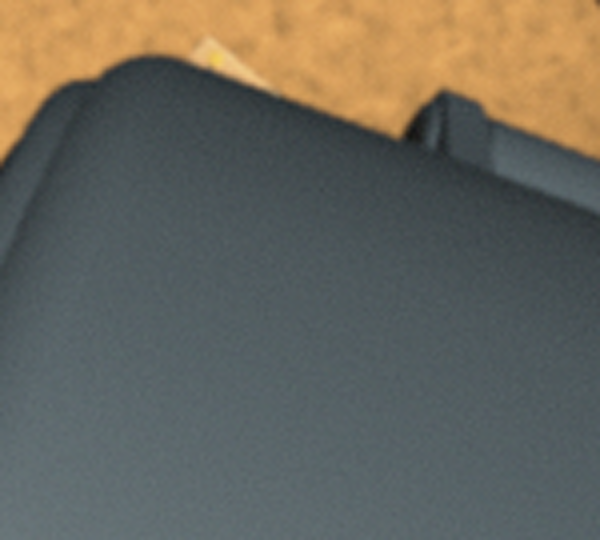

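View pics/side3.png

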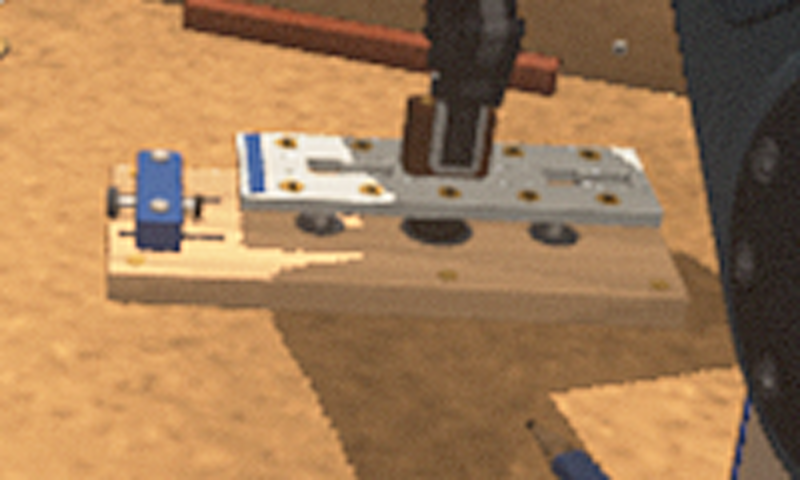

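The top view is blocked by the arm. The side crop shows the plate's top corners at about (237,133) and (661,213), with the front lower corner at (244,210), so I use the side camera for the relative fit.

```bash
cat > f.py <<'E'
from h import *
from scipy.optimize import least_squares
s=manip.snapshot("side"); im=s["img"]; old=cv2.imread("pics/side1.png")[:,:,::-1].copy()
def place(p,x): 
    c,q=np.cos(x[2]),np.sin(x[2]); p=np.array(p,float); return np.c_[x[0]+c*p[:,0]-q*p[:,1],x[1]+q*p[:,0]+c*p[:,1],p[:,2]]
def sub(im,P): 
    g=cv2.cvtColor(im,cv2.COLOR_RGB2GRAY); P=np.array(P,np.float32).reshape(-1,1,2)
    return cv2.cornerSubPix(g,P.copy(),(3,3),(-1,-1),(3,50,.01))[:,0]
# jig: heads
H=[]
for c in ((433,88),(645,100)):
    c0=(np.array(c)+.5)/3.6-.5+[280,195]; v,u=np.mgrid[0:400,0:640]
    hs=cv2.cvtColor(old,cv2.COLOR_RGB2HSV).astype(float); g=np.clip(hs[:,:,2]-90,0,None)*(hs[:,:,1]<70)*(np.hypot(u-c0[0],v-c0[1])<4.5)
    H.append(np.array([(g*u).sum(),(g*v).sum()])/g.sum())
H=np.array(H)
B=sub(old,[(np.array(c)+.5)/3.6-.5+[280,195] for c in ((250,58),(242,155),(760,178),(718,80))])
print("heads",H,"bed",B)
# params x,y,yaw,bed +x end ; heads weighted
f=lambda x:np.r_[(proj(s,place([[.055,0,.0315],[-.055,0,.0315]],x))-H).ravel(), .7*(proj(s,place([[x[3],-.052,.018],[x[3],.052,.018],[x[3]-.262,.052,.018],[x[3]-.262,-.052,.018]],x))-B).ravel()]
j=least_squares(f,[.4635,-.0658,np.radians(49.8),.145],loss="soft_l1"); J=j.x; print("jig",J,np.degrees(J[2]),"res",j.fun.round(2))
zb=manip.sense()["tcp_pos"][2]-.0142; z=zb+.008
T0=[(np.array(c)+.5)/4-.5+[320,170] for c in ((237,133),(640,147),(661,213),(244,210),(661,226))]
T=sub(im,T0); print("corner shift",(T-T0).round(2).tolist())
m=np.array([[.095,-.032,z],[-.095,-.032,z],[-.095,.032,z],[.095,.032,zb],[-.095,.032,zb]])
for Q in (np.array(T0),T):
  for zfree in (0,1):
    g=lambda x:(proj(s,place(m+[0,0,x[3]*zfree],x))-Q).ravel()
    r=least_squares(g,[.464,-.067,J[2],0],loss="soft_l1"); X=r.x
    d=X[:2]-J[:2]; c,q=np.cos(J[2]),np.sin(J[2])
    print("templ",X,np.degrees(X[2]),"in jig mm",1e3*np.array([c*d[0]+q*d[1],-q*d[0]+c*d[1]]),np.degrees(X[2]-J[2]),r.fun.round(1))
E
python3 f.py
```

```text
heads [[400.15716339 219.3584092 ]
 [459.02423954 221.91112167]] bed [[349.08334 210.75   ]
 [346.5783  237.50787]
 [491.43445 244.11708]
 [479.20068 216.62701]]
jig [ 0.45863575 -0.06152602  0.87107436  0.15515379] 49.908884343882754 res [-0.11  0.    0.1   0.02 -1.28 -0.15 -0.42 -0.15  0.88 -0.09  0.55 -0.29]
corner shift [[1.82, 0.45], [0.0, 0.0], [0.84, 0.28], [0.0, 0.0], [0.84, -2.93]]
templ [ 0.46064441 -0.06391371  0.87377336  0.        ] 50.063525606463664 in jig mm [-0.53305371 -3.07435273] 0.15464126258090344 [ 0.  -0.5 -1.2  0.   1.3 -0.2 -0.7 -0.1  0.5  0.4]
templ [ 0.4647329  -0.06892301  0.87392835 -0.00352781] 50.07240626066903 in jig mm [-1.73226361 -9.42814984] 0.16352191678626798 [ 0.4 -0.4 -1.6  0.1  0.8 -0.2 -0.3 -0.   0.1  0.4]
templ [ 0.4600618  -0.06517246  0.87299134  0.        ] 50.01871907536246 in jig mm [-1.87122822 -3.43928255] 0.10983473147970774 [-1.1 -1.  -0.6 -0.   1.1 -0.5  0.  -0.1  0.4  3.3]
templ [ 0.46526634 -0.07193461  0.87101504 -0.00464489] 49.90548567717921 in jig mm [ -3.69266332 -11.77572101] -0.0033986667035478145 [-0.4 -0.9 -0.9  0.2  0.6 -0.4  0.6 -0.2 -0.1  3.4]
```

```bash
cat > e.py <<'E'
from h import *
from scipy.optimize import least_squares
s=manip.snapshot("top")
def place(p,x):
    c,q=np.cos(x[2]),np.sin(x[2]); p=np.array(p,float); return np.c_[x[0]+c*p[:,0]-q*p[:,1],x[1]+q*p[:,0]+c*p[:,1],p[:,2]]
def fit(img,tf,segs,x0,ch,R=2.5):
    g=cv2.GaussianBlur(img,(0,0),.8*tf[2])[:,:,ch].astype(np.float32); x=np.array(x0,float)
    for _ in range(6):
        P=[];D=[];
        for a,b in segs:
            w=np.linspace(.06,.94,30)[:,None]; p=np.array(a)*(1-w)+np.array(b)*w
            uv=proj(s,place(p,x)); t=uv[-1]-uv[0]; n=np.array([-t[1],t[0]])/np.hypot(*t)
            o=np.linspace(-R,R,41); q=uv[:,None]+o[None,:,None]*n
            c=(q-tf[:2]+.5)*tf[2]-.5
            v=cv2.remap(g,c[...,0].astype(np.float32),c[...,1].astype(np.float32),cv2.INTER_LINEAR)
            gr=np.abs(np.gradient(v,axis=1))**2; e=(gr*o).sum(1)/gr.sum(1)
            for pi,ei,ui in zip(p,e,uv): P.append(pi); D.append((n,ui+ei*n))
        P=np.array(P);N=np.array([d[0] for d in D]);Q=np.array([d[1] for d in D])
        r=least_squares(lambda y:((proj(s,place(P,y))-Q)*N).sum(1),x,loss="soft_l1",f_scale=.3); x=r.x
    return x,np.abs(r.fun).mean()
old=cv2.imread("pics/top1.png"); new=cv2.imread("pics/top2.png"); one=(0,0,1.)
L=lambda x0,x1,y0,y1,z:[((x0,y0,z),(x1,y0,z)),((x0,y1,z),(x1,y1,z))]
E_=lambda x,y0,y1,z:[((x,y0,z),(x,y1,z))]
out=lambda x:(x[:2].round(5),np.degrees(x[2]).round(2))
# old template on bench, z=.008
for ch in (0,2):
    x,e=fit(old,one,L(-.095,.095,-.032,.032,.008)+E_(.095,-.032,.032,.008)+E_(-.095,-.032,.032,.008),[.4312,.1561,np.radians(46.1)],ch); print("bench",out(x),e)
    Jx,e=fit(old,one,L(-.107,.155,-.052,.052,.018)+E_(.155,-.052,.052,.018)+E_(-.107,-.052,.052,.018),[.4635,-.0658,np.radians(49.8)],ch); print("bed",out(Jx),e)
    x,e=fit(new,(300,195,4.),L(.035,.095,-.032,.032,.0875)[:1]+L(.05,.095,-.032,.032,.0875)[1:]+E_(.095,-.032,.032,.0875),[.463,-.064,np.radians(49.5)],ch); 
    print("held",out(x),e,"minus tcp",(x[:2]-[.46317,-.06425]))
E
python3 e.py
```

```text
bench (array([0.43161, 0.15679]), np.float64(46.56)) 0.22977711292264255
bed (array([ 0.46369, -0.06605]), np.float64(49.9)) 0.2303965488068209
held (array([ 0.46435, -0.06414]), np.float64(49.24)) 0.2262949327300108 minus tcp [0.00117518 0.00010784]
bench (array([0.43049, 0.15591]), np.float64(46.65)) 0.598775566442616
bed (array([ 0.46373, -0.06613]), np.float64(49.91)) 0.4504201430749994
held (array([ 0.46138, -0.06938]), np.float64(51.36)) 0.3550675932996812 minus tcp [-0.00179498 -0.0051309 ]
```

Request:
move_arm(increments=[[[1,-0.0014,0.0011,0,0],[1,0,0,-0.002,0],[1,0,0,-0.002,0],[1,0,0,-0.001,0],[1,0,0,-0.001,0],[1,0,0,-0.001,0],[1,0,0,0,0],[1,0,0,0,0]]])

```text
t: 8.25
tcp_pos: [0.4628, -0.0661, 0.0468]
tool_rot: [0.907, 0.421, -0.0, -0.0]
force: [-1.0, 0.9, -3.0]
finger_gap: 0.193
gripper_force: 97.9
```

Request:
move_arm(increments=[[[1,0,0,-0.001,0],[1,0,0,-0.001,0],[1,0,0,0,0]]])

```text
t: 8.55
tcp_pos: [0.4627, -0.0661, 0.0447]
tool_rot: [0.907, 0.421, -0.0, -0.0]
force: [0.2, -0.9, -3.6]
finger_gap: 0.193
gripper_force: 97.9
```

Request:
move_arm(increments=[[[1,0,0,-0.001,0],[1,0,0,-0.001,0],[1,0,0,0,0]]])

```text
t: 8.85
tcp_pos: [0.4627, -0.0661, 0.0427]
tool_rot: [0.907, 0.421, -0.0, -0.0]
force: [-1.1, 0.4, -2.6]
finger_gap: 0.194
gripper_force: 97.9
```

Request:
move_arm(increments=[[[1,0,0,-0.0015,0],[1,0,0,-0.0015,0],[1,0,0,-0.001,0],[1,0,0,0,0],[1,0,0,0,0]]])

```text
t: 9.35
tcp_pos: [0.4627, -0.0661, 0.0388]
tool_rot: [0.907, 0.421, -0.0, -0.0]
force: [0.2, -0.9, -2.2]
finger_gap: 0.193
gripper_force: 97.9
```

Request:
move_arm(increments=[[[1,0,0,-0.001,0],[1,0,0,-0.001,0],[1,0,0,-0.001,0],[1,0,0,0,0],[1,0,0,0,0]]])

```text
t: 9.85
tcp_pos: [0.4629, -0.0661, 0.036]
tool_rot: [0.907, 0.421, 0.0, 0.0]
force: [-0.4, 0.0, 2.8]
finger_gap: 0.193
gripper_force: 98.4
```

Request:
move_arm(increments=[[[1,0,0,-0.001,0],[1,0,0,-0.001,0],[1,0,0,-0.001,0],[1,0,0,0,0],[1,0,0,0,0]]])

```text
t: 10.35
tcp_pos: [0.4628, -0.0661, 0.0329]
tool_rot: [0.907, 0.421, 0.0, 0.0]
force: [-0.3, -0.5, 5.4]
finger_gap: 0.192
gripper_force: 98.7
```

Request:
move_arm(increments=[[[1,0.0013,0.0015,0,0],[1,0.0013,0.0015,0,0],[1,0.0013,0.0015,0,0],[1,0,0,0,0],[1,0,0,0,0]]])

```text
t: 10.85
tcp_pos: [0.4662, -0.0619, 0.0328]
tool_rot: [0.907, 0.421, -0.001, -0.0]
force: [-2.4, -2.1, 5.5]
finger_gap: 0.193
gripper_force: 98.7
```

Request:
move_arm(increments=[[[1,0.0013,0.0015,0,0],[1,0.0013,0.0015,0,0],[1,0,0,0,0],[1,0,0,0,0]]])

```text
t: 11.25
tcp_pos: [0.4687, -0.0589, 0.0328]
tool_rot: [0.907, 0.421, -0.001, -0.0]
force: [-2.5, -2.0, 4.7]
finger_gap: 0.192
gripper_force: 98.8
```

Request:
move_arm(increments=[[[1,0.0006,0.0008,0,0],[1,0.0006,0.0008,0,0],[1,0,0,0,0]]])

```text
t: 11.55
tcp_pos: [0.4699, -0.0574, 0.0328]
tool_rot: [0.907, 0.421, -0.001, -0.0]
force: [-2.5, -3.3, 4.9]
finger_gap: 0.196
gripper_force: 98.8
```

Request:
move_arm(increments=[[[1,0.0006,0.0008,0,0],[1,0,0,0,0]]])

```text
t: 11.75
tcp_pos: [0.4704, -0.0567, 0.0328]
tool_rot: [0.907, 0.421, -0.001, -0.0]
force: [-3.0, -3.0, 4.6]
finger_gap: 0.195
gripper_force: 98.8
```

Request:
move_arm(increments=[[[1,0.0006,0.0008,0,0],[1,0,0,0,0]]])

```text
t: 11.95
tcp_pos: [0.471, -0.0559, 0.0328]
tool_rot: [0.907, 0.421, -0.001, -0.0]
force: [-1.9, -2.6, 5.0]
finger_gap: 0.196
gripper_force: 98.8
```

Travel so far is about 13 mm, with friction only.

Request:
move_arm(increments=[[[1,0.0006,0.0008,0,0],[1,0,0,0,0]]])

```text
t: 12.15
tcp_pos: [0.4717, -0.0551, 0.0328]
tool_rot: [0.907, 0.421, -0.001, -0.0]
force: [-2.5, -2.9, 5.5]
finger_gap: 0.196
gripper_force: 98.8
```

Request:
move_arm(increments=[[[1,0.0006,0.0007,0,0],[1,0,0,0,0]]])

```text
t: 12.35
tcp_pos: [0.4722, -0.0544, 0.0328]
tool_rot: [0.907, 0.421, -0.001, -0.0]
force: [-3.8, -3.3, 5.0]
finger_gap: 0.196
gripper_force: 98.8
```

Request:
move_arm(increments=[[[1,0.0006,0.0007,0,0],[1,0,0,0,0]]])

```text
t: 12.55
tcp_pos: [0.4728, -0.0537, 0.0328]
tool_rot: [0.907, 0.421, -0.001, -0.0]
force: [-3.8, -3.2, 5.7]
finger_gap: 0.195
gripper_force: 98.8
```

Request:
move_arm(increments=[[[1,0.0003,0.0004,0,0],[1,0,0,0,0]]])

```text
t: 12.75
tcp_pos: [0.4731, -0.0533, 0.0328]
tool_rot: [0.907, 0.422, -0.001, -0.0]
force: [-2.7, -3.4, 5.9]
finger_gap: 0.193
gripper_force: 99.0
```

Request:
move_arm(increments=[[[1,0.0005,0.0006,0,0],[1,0,0,0,0]]])

```text
t: 12.95
tcp_pos: [0.4733, -0.053, 0.0328]
tool_rot: [0.907, 0.422, -0.001, -0.0]
force: [-5.1, -5.7, 6.0]
finger_gap: 0.193
gripper_force: 99.2
```

Request:
move_arm(increments=[[[1,0.0005,0.0006,0,0],[1,0,0,0,0]]])

```text
t: 13.15
tcp_pos: [0.4733, -0.053, 0.0329]
tool_rot: [0.907, 0.422, -0.002, 0.0]
force: [-5.7, -9.2, 6.1]
finger_gap: 0.194
gripper_force: 99.3
```

Request:
move_arm(increments=[[[1,0.0005,0.0006,0,0],[1,0,0,0,0]]])

```text
t: 13.35
tcp_pos: [0.4733, -0.0529, 0.033]
tool_rot: [0.907, 0.422, -0.002, 0.0]
force: [-8.5, -12.6, 7.8]
finger_gap: 0.191
gripper_force: 99.4
```

Request:
move_arm(increments=[[[1,0.0004,0.0005,0,0],[1,0,0,0,0]]])

```text
t: 13.55
tcp_pos: [0.4734, -0.0528, 0.033]
tool_rot: [0.906, 0.422, -0.003, 0.0]
force: [-8.6, -14.6, 8.6]
finger_gap: 0.193
gripper_force: 99.6
```

Request:
move_arm(increments=[[[1,0.0002,0.0003,0,0],[1,0,0,0,0],[1,0,0,0,0],[1,0,0,0,0],[1,0,0,0,0]]])

```text
t: 14.05
tcp_pos: [0.4733, -0.0528, 0.0331]
tool_rot: [0.906, 0.422, -0.003, 0.0]
force: [-9.5, -16.4, 8.7]
finger_gap: 0.191
gripper_force: 99.6
```

Request:
move_arm(increments=[[[1,-0.0006,-0.0007,0,0],[1,-0.0006,-0.0007,0,0],[1,-0.0002,-0.0003,0.001,0],[1,0,0,0.0005,0],[1,0,0,0,0]]])

```text
t: 14.55
tcp_pos: [0.4734, -0.0528, 0.0338]
tool_rot: [0.907, 0.422, -0.001, -0.0]
force: [-3.4, -7.4, -0.5]
finger_gap: 0.2
gripper_force: 98.0
```

Request:
move_arm(increments=[[[0.3,0,0,0,0],[0,0,0,0,0],[-0.5,0,0,0,0],[-0.5,0,0,0,0],[-0.5,0,0,0,0],[-0.5,0,0,0,0]]])

```text
t: 15.15
tcp_pos: [0.4745, -0.0518, 0.0343]
tool_rot: [0.907, 0.421, 0.0, 0.0]
force: [-0.6, -0.6, 0.0]
finger_gap: 0.75
gripper_force: 0.0
```

Request:
move_arm(increments=[[[-0.5,0,0,0.01,0],[-0.5,0,0,0.02,0],[-0.5,0,0,0.03,0],[-0.5,0,0,0.03,0],[-0.5,0,0,0.03,0],[-0.5,0,0.04,0.02,0],[-0.5,0,0.04,0,0],[-0.5,0,0.04,0,0]]])

```text
t: 15.95
tcp_pos: [0.4749, 0.0691, 0.1762]
tool_rot: [0.907, 0.42, 0.001, 0.001]
force: [0.8, 0.5, -0.4]
finger_gap: 0.753
gripper_force: 0.0
```

Request:
move_arm(increments=[[[-0.5,0,0.04,0,0],[-0.5,0,0.04,0,0],[-0.5,0,0.04,0,0],[-0.5,0,0.02,0,0],[-0.5,0,0,0,0],[-0.5,0,0,0,0]]])

```text
t: 16.55
tcp_pos: [0.4741, 0.2081, 0.1747]
tool_rot: [0.907, 0.422, -0.0, 0.0]
force: [1.0, 0.1, -0.1]
finger_gap: 0.752
gripper_force: 0.0
```

```bash
python3 - <<'E'
from h import *
a=manip.snapshot("top");b=manip.snapshot("side")
cv2.imwrite("pics/end.png",np.hstack([cv2.resize(x["img"][r:r+140,c:c+150,::-1],None,fx=2.6,fy=2.6,interpolation=cv2.INTER_CUBIC) for x,r,c in ((a,195,310),(b,170,345))]))
print(manip.sense()["force"])
for c in ("top","side"): print([(r["confidence"],r["xyz"]) for r in manip.mark_of("template_handle",c)][:1])
E
```

```text
[ 0.70323411 -0.26325764  0.17974031]
[(0.72, [0.4728, -0.0506, 0.0434])]
[(0.75, [0.4754, -0.048, 0.0449])]
```

View pics/end.png

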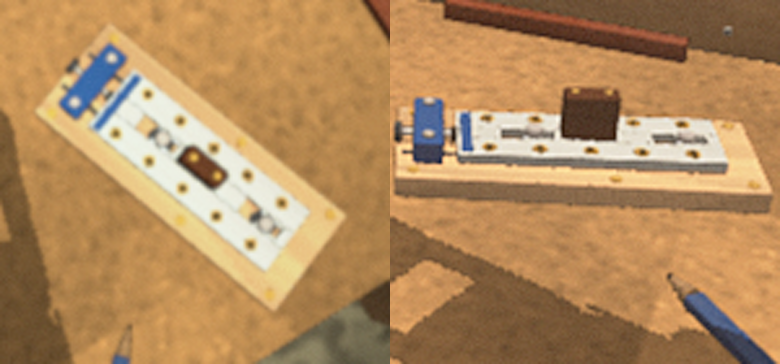

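The picture shows the plate flat under both heads, which sit in the slots at (165,140) and (265,225). Its blue end, at about (115,100), touches the screw tip and the gripper is clear, so I hand the job in.

```bash
python3 -c "
from station import manip
print(manip.sign_off())"
```

```text
the job is handed in; nothing more can be done
None
```

The template is locked under both stud heads against the stop screw, pushed home with an estimated 15 N and released; the job is handed in (about 17 s used), and no verdict was returned.

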